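Release the shaker clamp and take the sample caddy out

TASK

The shaking run is over. Draw the spring-loaded clamp jaw back by its handle until you feel its plunger catch, stop there (hauling on would bend the plunger) and leave the jaw latched open; then take the sample caddy by its black carrying grip, ease it out from under the hold-down lips and lift it clear. Carry it upright to the steel tray and set it down gently, flat on the tray's floor, without shifting the lamp, the dish stack or the flask.

Things in the scene. Friction and masses are not known exactly. Their poses are not given: they have to be found in the camera images.
- shaker: White bench-top shaker, fixed to the bench; its aluminium platform, 200 x 270 mm (its x by y), has its top 74 mm above the bench. Origin: on the bench under the platform's centre; z up, y along the clamp's slide. The fixed jaw stands at the +y end; the sliding jaw faces it and opens towards -y. An end block 30 mm high stands on the platform at y = -92 to -106 mm.
- fixed_face (a point): Foot of the fixed jaw's rubber face, middle of its length, on the platform; it looks to the shaker's -y. Jaws are 150 mm long, 27 mm high. Both carry a steel hold-down lip 130 mm long, 15 to 20 mm above the platform, reaching 6 mm beyond the rubber face, over the caddy's foot: the caddy must move at least 7 mm off the fixed face before it can rise.
- jaw (a joint): Travel of the sliding jaw in m, along the shaker's -y: about 0 when it presses on the caddy, grows as it opens, end stop 0.056. A spring always drives it shut with 8 N, rising to 13 N at full travel, plus about 1 N friction; let go before its plunger has caught, it closes on the caddy again.
- plunger: Spring plunger with a red knob (22 mm wide) on the jaw's lug, at the shaker's -x side; moves with the jaw. Origin: tip of its pin. At one travel between 0.022 and 0.052, different each run and hidden under a guard strip, it drops 6 mm by itself into a catch and holds the jaw, with 2 to 3 mm play: more pull then meets a hard stop. Over 35 N on the pin bends it.
- jaw_grip (a point): Middle of the sliding jaw's handle, moving with the jaw: round steel bar 12 mm thick, 80 mm long along the shaker's x, its axis 56 mm above the platform (130 mm above the bench), on two posts 88 mm apart; the jaw's carriage lies 36 mm below it. It is 56 mm behind the jaw's rubber face, free on both sides.
- caddy: Sample caddy, 0.4 to 0.8 kg: blue foot 150 x 62 x 10 mm (its x by y), two steel end plates, three bottles fixed in a row (tops 70 mm up), handle across the top. Origin: centre of the foot's underside; x along its length, z up. At the start it stands on the platform along the shaker's x, clamped by the foot's long edges, the lips 5 mm above the foot on both sides.
- caddy_grip (a point): Centre of the caddy's black carrying grip: flat-sided bar 110 mm long in the caddy's x, 14 mm thick, 22 mm high, its centre 108 mm above the foot's underside; 27 mm of free height between it and the bottle tops.
- tray: Low steel spill tray, fixed: outside 224 x 144 mm (its x by its y), floor 3 mm thick, rim 18 mm high, flat inner floor 218 x 138 mm. Origin: centre of its underside, x along its length, z up.
- lamp: Spirit lamp, 93 mm wide, 121 mm tall, purple glass; bystander. Origin: centre of its underside.
- dishes: Stack of cream dishes, 91 mm wide, 47 mm tall; bystander. Origin: centre of its underside.
- flask: Conical flask with foil stopper, 60 mm wide, 134 mm tall; bystander. Origin: centre of its underside. Between the shaker and the tray stands a fixed rack with tubes up to 145 mm tall.

How it is judged (in metres and radians):
On the way, in this order (a step that is already met when the one before it is completed fails the run):
1. the jaw stands open on its latch, let go, with the caddy still in the clamp (value of joint jaw above 0.018 m and velocity of joint jaw between -0.01 and 0.01 m/s and contact force between the fingers and shaker below 0.2 N and distance of caddy from where it was at the start of the episode below 0.02 m), for 0.3 s.
2. the caddy hangs clear of the shaker, upright (z of caddy in the frame of shaker above 0.114 m and contact force between caddy and shaker below 0.1 N and angle between caddy's own z axis and vertical below 0.35 rad), for 0.2 s.
At the end, for the whole second after the job is handed in: The caddy stands flat and at rest inside the tray (foot within 4 mm of the floor's height, tilted less than 0.06 rad, its centre within 60 mm of the tray's centre in each direction), and the jaw is still latched open by more than 18 mm (z of caddy in the frame of tray between 0 and 0.007 m and x of caddy in the frame of tray between -0.06 and 0.06 m and y of caddy in the frame of tray between -0.06 and 0.06 m and angle between caddy's own z axis and vertical below 0.06 rad and linear speed of caddy below 0.02 m/s and value of joint jaw above 0.018 m); the robot touches nothing.
It fails at once if the plunger is bent: loaded with more than 35 N (contact force between plunger and anything else above 35 N).
It fails at once if the caddy is tipped by more than 0.6 rad (angle between caddy's own z axis and vertical above 0.6 rad).
It fails at once if the caddy is dropped or set down hard (reaching the tray faster than 0.25 m/s or with more than 45 N) (contact force between caddy and tray above 45 N or (z of caddy in the frame of tray below 0.015 m and linear speed of caddy above 0.25 m/s)).
It fails at once if the lamp, the dish stack or the flask is shifted by more than 30 mm (distance of any of lamp, dishes, flask from where it was at the start of the episode above 0.03 m).
It also fails if it takes over 59 s, if anything falls off the work surface, if the arm or the gripper's body presses on something with over 40 N, if the wrist force passes 120 N, or if a joint passes its speed limit or range.

ROBOT

A 7-joint arm with a two-finger parallel gripper is mounted at the origin on a cart in front of the work surface, level with it; the furniture and walls round the work are solid. World frame = base frame: x ahead of the robot, y to its left, z up, the work surface at z = 0. Lengths are in mm, angles in rad, forces in N, time in s.
With the tool pointing down it reaches from about 400 to 900 mm from the base axis. Payload 5.5 kg.
Tool frame: the origin (TCP) lies midway between the tips of the shut fingers; the grasp point (between the pads) lies 19 mm behind it; z points along the fingers, y is the line along which they close (so a half turn about z gives the same grasp; the last joint's range is limited). The gripper opens to 92 mm and grips with 3 to 60 N. Pads are 19 mm wide; open, the fingers measure 130 mm over their backs; the gripper's body (75 mm by 190 mm) begins 47 mm behind the grasp point.
Start: joints at [-0.902, 0.501, -0.427, 1.55, 0.221, 1.138, -0.21], TCP at [256.553, 597.228, 198.929] pointing down, gripper open.
Joint ranges: [-2.88, 2.88], [-0.31, 2.03], [-1.54, 1.56], [0.2, 2.42], [-1.41, 4.55], [0.19, 2.02], [-2.57, 2.57]. Speed limits (rad/s): [2.57, 2.57, 3.14, 3.14, 3.14, 3.14, 3.14].

INTERFACE

Orientations are given as a rotation vector (axis times angle).
In Python, from cell import r gives the robot as it stands.
- The arm moves only by the tool carry_out, never from a script. Its argument "commands" is a list of rows, each a list of 3 entries, a list of its own where there are three numbers: the shift along the tool's x, y, z in mm, then the turn about the tool's z in rad, then the finger opening in mm, from 0 to 91.8. In form: [[[tx, ty, tz], roll, fingers], ...]. A call has 1 to 20 rows; each row shifts and turns the commanded pose from where the row before left it, along the tool's axes as they then stand; what a row does not reach is not made up. A row lasts 1/12 s, in which the tool goes at most 41.7 mm and 7.16 degrees, less where a joint would pass 70% of its speed; a pose out of reach is approached as far as the arm can. A call with a gripper value outside its range is refused whole. The fingers move at their own pace and stop on an object; "newtons" is the grip in N (left out, the last holds). Time passes only in rows, so rows that do not move let the fingers close. It gives the time, the measured TCP pose, the force, the opening and the grip force at its end, in the units of the state.
- r.get_obs(): the state, without advancing time (a new reading comes with each control period).
- r.snapshot(name): name is "scene" or "top" or "wrist"; returns a dict with "pixels" (384x512x3 uint8, red, green, blue), "depth" (384x512 float32, mm along the optical axis (not along the pixel's ray), 0 where there is no reading), "fx", "fy", "cx", "cy" (pixels), "world_from_camera" (4x4, takes a point from camera to world coordinates); the wrist camera has in their place "tool_from_camera" (4x4, takes a point from camera to tool coordinates, whose origin is the TCP and whose axes are the flange's). Camera axes: x right, y down, z forward; pixel columns grow to the right and rows downward; lengths in mm; the calibration is good to about 2 mm. A picture is of the moment at which its call begins: read the wrist's pose just before it.
- r.job_done(): hands the job in; it is judged then, once.
The state is a dict: "time": time; "q": joint angles; "dq": joint speeds; "effort": joint torques, N m; "tcp_pos": TCP position; "tcp_rot": TCP orientation; "force": force on the tool from outside, world axes, zero at the start; "wrist_torque": the same for the moment, N m; "finger_gap": finger opening in mm; "finger_force": force on a finger pad.
Only numpy, scipy, OpenCV 4.12 (cv2) and the standard library are available. Lean on these libraries where they do the work, as an engineer would, in place of code of your own. Each camera call takes 0.05 s, during which the arm holds its last target. There are 200 camera calls.

## Working session

There is one attempt and no reset: what is moved stays moved. The work goes in short steps, Python scripts to look and compute and a tool call to move; the robot and the scene stay as the last step left them, time stands still between calls to the robot, and variables do not carry over. Pictures are saved under pics/ and viewed, at most 10 in all, crops included, and the job is handed in when it is done.

Besides the shell and the picture viewer there is one more tool, called by a JSON object that holds its "api" and its "payload", one argument or row to a line. carry_out: Moves the arm, as the interface text tells. Its arguments: {"type":"object","properties":{"commands":{"type":"array","items":{"type":"array"}},"newtons":{"type":"number"}},"required":["commands"]}

```bash
mkdir -p pics; ls; cat > h.py <<'E'
import numpy as np,cv2
from cell import r
from scipy.spatial.transform import Rotation as R
def snap(n):
    s=r.snapshot(n); np.savez(f'{n}.npz',**{k:v for k,v in s.items()}); return s
def cloud(s,T=None):
    T=s["world_from_camera"] if T is None else T
    d=s["depth"]; v,u=np.mgrid[:d.shape[0],:d.shape[1]]
    P=np.stack([(u-s["cx"])/s["fx"]*d,(v-s["cy"])/s["fy"]*d,d],-1)
    P=P@T[:3,:3].T+T[:3,3]; P[d==0]=np.nan; return P
E
python3 - <<'E'
from h import *
o=r.get_obs(); print({k:np.round(v,3) for k,v in o.items()})
for n in("scene","top"):
    s=snap(n); cv2.imwrite(f'pics/{n}0.png',cv2.resize(s["pixels"][...,::-1],(800,600)))
    print(s["fx"],s["cx"],s["cy"],s["world_from_camera"].round(3))
E
```

```text
pics
{'time': np.float64(0.0), 'q': array([-0.902,  0.502, -0.427,  1.551,  0.221,  1.138, -0.21 ]), 'dq': array([ 0.001,  0.   , -0.   ,  0.001, -0.   , -0.003,  0.001]), 'effort': array([-0.0000e+00, -5.6659e+01, -5.8170e+00, -2.7913e+01, -6.9000e-02,
        3.0000e-02,  0.0000e+00]), 'tcp_pos': array([256.36 , 596.509, 197.885]), 'tcp_rot': array([-6.330e-01, -3.077e+00,  3.000e-03]), 'force': array([-0.007, -1.194,  0.054]), 'wrist_torque': array([ 0.027,  0.004, -0.018]), 'finger_force': np.float64(0.0), 'finger_gap': np.float64(91.843)}
405.58806417764055 257.32828734605965 197.67481182153074 [[ 6.57000e-01 -5.76000e-01  4.87000e-01 -3.27100e+00]
 [-7.54000e-01 -4.85000e-01  4.43000e-01 -4.58713e+02]
 [-1.90000e-02 -6.58000e-01 -7.53000e-01  9.65923e+02]
 [ 0.00000e+00  0.00000e+00  0.00000e+00  1.00000e+00]]
411.36032449100276 257.51028752135585 191.18138007160857 [[ 1.300000e-02 -9.960000e-01  8.300000e-02  4.140910e+02]
 [-1.000000e+00 -1.400000e-02 -1.100000e-02  3.433100e+01]
 [ 1.200000e-02 -8.300000e-02 -9.960000e-01  1.389874e+03]
 [ 0.000000e+00  0.000000e+00  0.000000e+00  1.000000e+00]]
```

View pics/scene0.png

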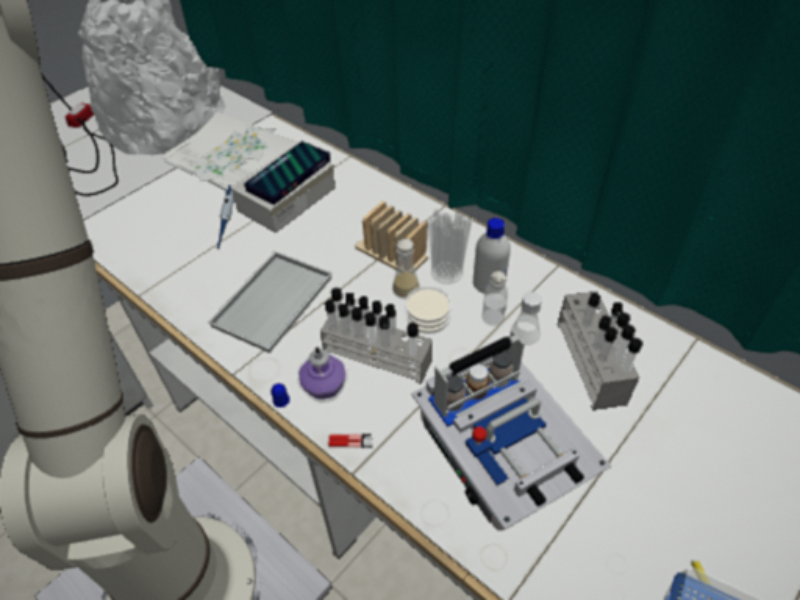

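View pics/top0.png

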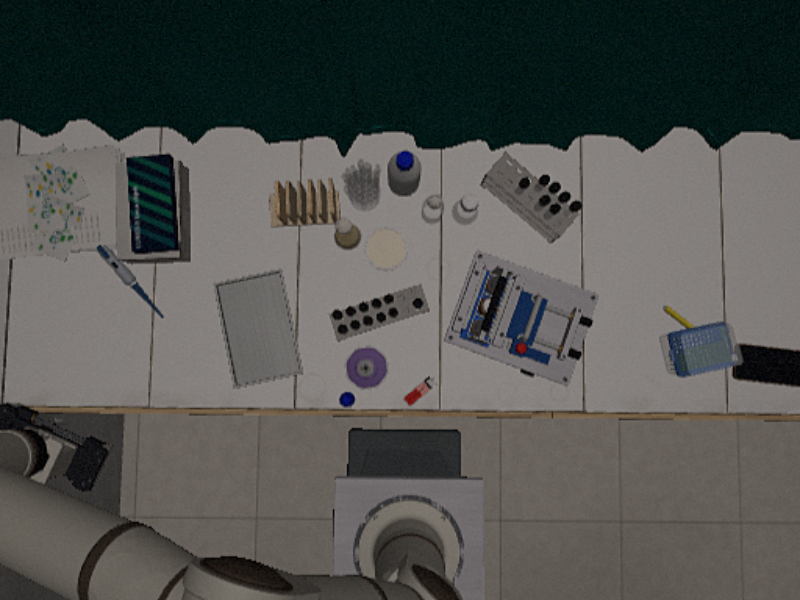

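The scene view shows the shaker at lower right: black grip around (480,355), handle bar around (545,475), red knob (480,434). The tray is at (270,300), with the rack and the purple lamp (322,372) between them. The top view shows the tray at (258,328), grip (490,305), knob (521,348), handle (565,330), lamp (366,368), dishes (386,248) and flask (347,235).

```bash
python3 - <<'E'
from h import *
def rect(P,n):
    P=P[~np.isnan(P[:,0])].astype(np.float32)
    if len(P)<5: print(n,len(P));return
    c,s,a=cv2.minAreaRect(P[:,:2]); b=cv2.boxPoints((c,s,a)); e=[b[1]-b[0],b[2]-b[1]]; l=max(e,key=np.linalg.norm)
    print(n,len(P),np.round(c,1),np.round(s,1),'longdir deg',np.round(np.degrees(np.arctan2(l[1],l[0]))%180,1),'z',np.round(np.percentile(P[:,2],[5,50,95]),1),'med',np.round(np.median(P[:,:2],0),1))
for n in("top","scene"):
    s=dict(np.load(n+'.npz')); P=cloud(s); X,Y,Z=P[...,0],P[...,1],P[...,2]
    px=s["pixels"].astype(int); rr,g,b=px[...,0],px[...,1],px[...,2]
    hsv=cv2.cvtColor(s["pixels"],cv2.COLOR_RGB2HSV)
    sh=(X>250)&(X<650)&(Y<-60)&(Y>-420)
    print(n,'Zpct shaker',np.round(np.nanpercentile(Z[sh],[2,50,98]),1))
    rect(P[sh&(Z>60)&(Z<84)],'platform')
    rect(P[sh&(Z>170)&(Z<205)&(X<560)&(px.max(-1)<70)],'grip dark')
    rect(P[sh&(Z>120)&(Z<145)&(Y<-245)&(X<520)],'handle')
    red=sh&(rr>120)&(g<70)&(b<70); rect(P[red],'knob')
    t=(X>250)&(X<600)&(Y>230)&(Y<480)&(Z<40)
    rect(P[t&(Z>10)],'tray rim')
    for nm,m in(('lamp',(X>250)&(X<420)&(Y>50)&(Y<230)&(Z>20)&(b>g+15)&(hsv[...,0]>120)),('dish',(X>480)&(X<650)&(Y>0)&(Y<120)&(Z>40)&(Z<55)),('flask',(X>480)&(X<650)&(Y>80)&(Y<170)&(Z>60)&(Z<150)),('rack',(X>380)&(X<480)&(Y>-30)&(Y<180)&(Z>60)&(Z<160))): rect(P[m],nm)
E
```

```text
top Zpct shaker [ -5.4   3.8 182.4]Traceback (most recent call last):
  File "<stdin>", line 13, in <module>
  File "<stdin>", line 5, in rect
cv2.error: OpenCV(4.12.0) /io/opencv/modules/imgproc/src/convhull.cpp:143: error: (-215:Assertion failed) total >= 0 && (depth == CV_32F || depth == CV_32S) in function 'convexHull'
```

```bash
cat > m.py <<'E'
from h import *
def rect(P,n):
    P=P[~np.isnan(P[:,0])].astype(np.float32)
    if len(P)<5: print(n,len(P));return
    c,s,a=cv2.minAreaRect(np.ascontiguousarray(P[:,:2])); b=cv2.boxPoints((c,s,a)); e=[b[1]-b[0],b[2]-b[1]]; l=max(e,key=np.linalg.norm)
    print(n,len(P),np.round(c,1),np.round(s,1),'longdir deg',np.round(np.degrees(np.arctan2(l[1],l[0]))%180,1),'z',np.round(np.percentile(P[:,2],[5,50,95]),1),'med',np.round(np.median(P[:,:2],0),1))
E
python3 - <<'E'
from m import *
for n in("top","scene"):
    s=dict(np.load(n+'.npz')); P=cloud(s); X,Y,Z=P[...,0],P[...,1],P[...,2]
    px=s["pixels"].astype(int); rr,g,b=px[...,0],px[...,1],px[...,2]
    hsv=cv2.cvtColor(s["pixels"],cv2.COLOR_RGB2HSV)
    sh=(X>250)&(X<650)&(Y<-60)&(Y>-420)
    print(n)
    rect(P[sh&(Z>60)&(Z<84)&(X<560)],'platform')
    rect(P[sh&(Z>170)&(Z<205)&(X<560)&(px.max(-1)<70)],'grip dark')
    rect(P[sh&(Z>120)&(Z<145)&(Y<-215)&(X<520)],'handle')
    red=sh&(rr>120)&(g<70)&(b<70); rect(P[red],'knob')
    t=(X>250)&(X<600)&(Y>230)&(Y<480)&(Z<40)
    rect(P[t&(Z>10)],'tray rim')
    for nm,m in(('lamp',(X>250)&(X<420)&(Y>50)&(Y<230)&(Z>20)&(b>g+15)&(hsv[...,0]>120)),('dish',(X>480)&(X<650)&(Y>0)&(Y<120)&(Z>40)&(Z<55)),('flask',(X>480)&(X<650)&(Y>80)&(Y<170)&(Z>60)&(Z<150)),('rack',(X>380)&(X<480)&(Y>-30)&(Y<180)&(Z>60)&(Z<160))): rect(P[m],nm)
E
```

```text
top
platform 2022 [ 489.3 -226.4] [271.8 200.1] longdir deg 70.7 z [70.  74.3 80. ] med [ 454.8 -284.4]
grip dark 201 [ 501.  -142.4] [ 29.  128.1] longdir deg 163.1 z [181.3 191.9 195.9] med [ 505.6 -147.8]
handle 124 [ 468.1 -228.4] [ 13.8 106.9] longdir deg 162.6 z [127.4 134.2 139.8] med [ 474. -230.]
knob 7 [ 426.7 -214. ] [9.2 9.7] longdir deg 91.1 z [127.1 129.7 131.8] med [ 428.1 -209.5]
tray rim 413 [421.4 344.1] [311.7 200.8] longdir deg 13.0 z [10.6 17.1 21.7] med [462.7 337.5]
lamp 407 [363.3  96.2] [ 83.2 117. ] longdir deg 169.0 z [52.5 59.3 70.3] med [383.   90.2]
dish 425 [594.8  53.4] [114.7  89.7] longdir deg 4.4 z [42.2 47.1 51.3] med [625.   57.6]
flask 252 [565.2 126.3] [169.9  87.5] longdir deg 0.8 z [ 64.1  79.5 142.3] med [493.9 117. ]
rack 467 [429.7 102. ] [ 99.4 125.6] longdir deg 90.5 z [ 61.3  70.  140.6] med [456.9 103.8]
scene
platform 3253 [ 491.8 -226.3] [270.1 201.4] longdir deg 70.7 z [71.4 74.2 78.1] med [ 444.  -286.9]
grip dark 306 [ 498.9 -148.9] [ 13.7 124.1] longdir deg 159.3 z [177.3 190.8 194.7] med [ 505.4 -153.3]
handle 214 [ 468.9 -229.7] [ 15.5 107.2] longdir deg 163.5 z [124.9 133.7 137.8] med [ 468.7 -230.5]
knob 50 [ 427.4 -214.3] [17.4 16.3] longdir deg 37.3 z [127.9 130.4 133. ] med [ 426.1 -214.6]
tray rim 446 [465.4 325.6] [230.7 152. ] longdir deg 12.8 z [10.5 16.7 20.8] med [461.  347.9]
lamp 554 [379.4  85.6] [75.7 81.8] longdir deg 144.0 z [48.3 59.2 79.7] med [370.1  77.2]
dish 436 [566.7  49.1] [171.8  89.6] longdir deg 5.9 z [42.3 47.3 51.3] med [620.6  52. ]
flask 279 [564.1 117.2] [ 77.3 169.7] longdir deg 178.3 z [ 66.9 127.9 141. ] med [493.2 115.6]
rack 746 [430.  102.1] [ 99.9 121.8] longdir deg 90.1 z [ 62.2  94.6 139.4] med [462.5 100. ]
```

```bash
python3 - <<'E'
from m import *
a=np.radians(-19.3); Rz=np.array([[np.cos(a),-np.sin(a)],[np.sin(a),np.cos(a)]])
for n in("top","scene"):
    s=dict(np.load(n+'.npz')); P=cloud(s); Q=P.copy(); Q[...,:2]=(P[...,:2]-[490.5,-226.3])@Rz
    x,y,Z=Q[...,0],Q[...,1],Q[...,2]; px=s["pixels"].astype(int); print(n,'(shaker frame)')
    ins=(abs(x)<110)&(abs(y)<145)
    rect(Q[ins&(Z>65)&(Z<85)],'plat')
    rect(Q[ins&(Z>120)&(Z<145)&(y<20)&(y>-60)&~((px[...,0]>100)&(px[...,1]<80))],'handle')
    rect(Q[ins&(Z>172)&(Z<205)],'top stuff'); rect(Q[ins&(Z>172)&(Z<205)&(px.max(-1)<70)],'grip dark')
    m=ins&(Z>172)&(Z<205)&(px.max(-1)<70); 
    rect(Q[(abs(x)<200)&(abs(y)<200)&(px[...,0]>90)&(px[...,1]<60)&(px[...,2]<60)],'knob')
    X,Y=P[...,0],P[...,1]
    t=(X>320)&(X<600)&(Y>220)&(Y<440); rect(P[t&(Z>12)&(Z<25)&(X>340)],'tray rim')
    hsv=cv2.cvtColor(s["pixels"],cv2.COLOR_RGB2HSV)
    rect(P[(X>480)&(X<560)&(Y>50)&(Y<200)&(Z>15)],'flask?'); rect(P[(X>525)&(X<680)&(Y>-10)&(Y<110)&(Z>42)&(Z<52)],'dish')
    for lo in range(0,150,25): rect(P[(X>300)&(X<430)&(Y>20)&(Y<150)&(Z>max(lo,8))&(Z<lo+25)&(hsv[...,0]>120)&(hsv[...,1]>50)],f'lamp{lo}')
    S=cv2.resize(s["pixels"][120:300,180:400] if n=='top' else s["pixels"][200:345,250:400],None,fx=3.5,fy=3.5,interpolation=cv2.INTER_CUBIC)
    cv2.imwrite(f'pics/{n}1.png',S[...,::-1])
E
```

```text
top (shaker frame)
plat 2470 [-1.  -0.5] [271.7 200.5] longdir deg 89.9 z [70.  74.3 81.2] med [  2.8 -47.3]
handle 136 [-14.7  -6.8] [123.1  18.1] longdir deg 1.0 z [127.  134.  139.2] med [-8.1 -8.5]
top stuff 264 [-9.2 77.7] [ 31.8 145.2] longdir deg 179.2 z [177.7 190.8 195.7] med [-10.1  78.2]
grip dark 211 [-10.4  78.8] [ 29.5 142.9] longdir deg 179.2 z [177.4 191.8 195.8] med [-9.3 78.5]
knob 28 [-64.3  -9.6] [15.3 16.2] longdir deg 110.2 z [127.  130.8 135.9] med [-64.   -9.5]
tray rim 355 [462.3 327.3] [228.2 149.6] longdir deg 13.0 z [12.8 17.6 21.8] med [462.7 334.6]
flask? 362 [489.5 105.6] [ 47.1 124.2] longdir deg 109.2 z [ 64.2  85.2 142.5] med [495.9  93.5]
dish 544 [634.3  56.3] [87.9 88.2] longdir deg 115.1 z [43.  47.1 51. ] med [635.4  55.7]
lamp0 1
lamp25 6 [347.3  95.6] [ 26.  122.1] longdir deg 134.6 z [34.8 42.  49.6] med [320.8 124.9]
lamp50 401 [383.1  91.6] [77.2 80.7] longdir deg 91.3 z [52.8 59.2 69.5] med [383.6  90.2]
lamp75 5 [374.7  92.6] [18.7 34.2] longdir deg 90.7 z [95.8 97.8 99.5] med [381.  91.]
lamp100 2
lamp125 0
scene (shaker frame)
plat 3674
[... 344 characters left out ...]
.7 194.7] med [-9.6 72.5]
knob 63 [-73.3 -17.9] [50.4 19.4] longdir deg 39.6 z [109.4 129.5 132.9] med [-65.  -12.3]
tray rim 376 [465.4 325.6] [230.7 152. ] longdir deg 12.8 z [13.  17.2 20.9] med [462.9 347. ]
flask? 495 [490.6  97.9] [ 46.6 114.6] longdir deg 107.4 z [ 47.1 126.8 141. ] med [491.9  86.4]
dish 539 [612.3  54.7] [134.5  89.6] longdir deg 3.1 z [44.1 47.2 50. ] med [634.5  54.1]
lamp0 0
lamp25 51 [368.5  59.6] [22.1 66.9] longdir deg 155.3 z [34.2 46.6 49.6] med [357.4  58.8]
lamp50 464 [377.5  83.3] [69.9 78.8] longdir deg 145.8 z [51.8 59.2 70.1] med [370.4  76.8]
lamp75 29 [379.5  82.9] [13.  28.3] longdir deg 151.2 z [76.6 83.1 91.9] med [376.1  80.7]
lamp100 0
lamp125 0
```

View pics/scene1.png

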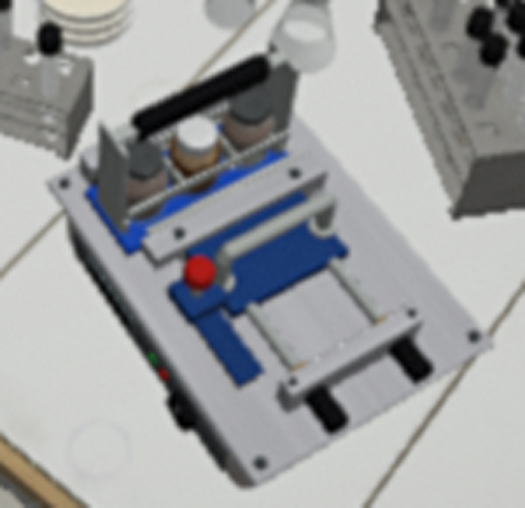

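The scene crop shows the handle bar spanning about (220,255)–(335,210), the red knob at (200,270) and the black grip around (200,95). A grip across the bar would put the 190 mm wide gripper body into the caddy's grip, so I'll hook the bar from the caddy side with shut fingers, tool turned 90°.

{"api": "carry_out", "payload": {
  "commands": [
    [[0,0,-28],0,60],
    [[0,0,-28],0,30],
    [[0,0,-28],0,0],
    [[0,0,-28],0,0],
    [[-31,-16,0],0,0],
    [[-31,-16,0],0,0],
    [[-31,-16,0],0,0],
    [[-31,-16,0],0,0],
    [[-31,-16,0],0,0],
    [[-31,-16,0],0,0],
    [[-31,-16,0],0,0],
    [[-31,-16,0],0,0],
    [[-31,-16,0],0,0],
    [[-31,-16,0],0,0]
  ]
}}

```text
time: 1.27
tcp_pos: [478.8, 326.1, 310.6]
tcp_rot: [-0.633, -3.077, 0.001]
force: [0.3, 0.9, -0.8]
finger_gap: 3.3
finger_force: 0.0
```

{"api": "carry_out", "payload": {
  "commands": [
    [[0,0,0],0.12,0],
    [[0,0,0],0.12,0],
    [[0,0,0],0.12,0],
    [[0,0,0],0.12,0],
    [[0,0,0],0.12,0],
    [[0,0,0],0.12,0],
    [[0,0,0],0.12,0],
    [[0,0,0],0.12,0],
    [[0,0,0],0.12,0],
    [[0,0,0],0.12,0],
    [[0,0,0],0.12,0],
    [[0,0,0],0.12,0],
    [[0,0,0],0.06,0],
    [[0,0,0],0,0]
  ]
}}

```text
time: 2.43
tcp_pos: [477.9, 327.7, 310.4]
tcp_rot: [2.562, 1.817, -0.002]
force: [1.0, -0.9, 0.6]
finger_gap: 0.4
finger_force: 0.0
```

{"api": "carry_out", "payload": {
  "commands": [
    [[-31.3,11.9,0],0,0],
    [[-31.3,11.9,0],0,0],
    [[-31.3,11.9,0],0,0],
    [[-31.3,11.9,0],0,0],
    [[-31.3,11.9,0],0,0],
    [[-31.3,11.9,0],0,0],
    [[-31.3,11.9,0],0,0],
    [[-31.3,11.9,0],0,0],
    [[-31.3,11.9,0],0,0],
    [[-31.3,11.9,0],0,0],
    [[-31.3,11.9,0],0,0],
    [[-31.3,11.9,0],0,0],
    [[-31.3,11.9,0],0,0],
    [[-31.3,11.9,0],0,0],
    [[-31.3,11.9,0],0,0],
    [[-31.3,11.9,0],0,0],
    [[0,0,0],0,0],
    [[0,0,0],0,0]
  ]
}}

```text
time: 3.93
tcp_pos: [492.6, -210.0, 310.5]
tcp_rot: [-2.563, -1.816, 0.002]
force: [0.9, 1.2, 0.1]
finger_gap: 0.3
finger_force: 0.0
```

```bash
cat >> m.py <<'E'
C=np.array([490.5,-226.3]); a=np.radians(-19.3); Rz=np.array([[np.cos(a),-np.sin(a)],[np.sin(a),np.cos(a)]])
def shk(P): Q=P.copy(); Q[...,:2]=(P[...,:2]-C)@Rz; return Q
def wrist():
    o=r.get_obs(); T=np.eye(4); T[:3,:3]=R.from_rotvec(o["tcp_rot"]).as_matrix(); T[:3,3]=o["tcp_pos"]
    s=snap("wrist"); return s,cloud(s,T@s["tool_from_camera"]),o
def red(s): p=s["pixels"].astype(int); return (p[...,0]>110)&(p[...,1]<60)&(p[...,2]<70)
E
python3 - <<'E'
from m import *
s,P,o=wrist(); Q=shk(P); x,y,Z=Q[...,0],Q[...,1],Q[...,2]; px=s["pixels"].astype(int)
print('tcp shk',shk(o["tcp_pos"]).round(1), s["tool_from_camera"].round(2))
rect(Q[(Z>120)&(Z<142)&(y<20)&(y>-60)&(x>-50)&(x<70)],'handle')
rect(Q[(Z>165)&(Z<200)&(px.max(-1)<70)&(y>50)],'grip'); rect(Q[red(s)],'knob')
rect(Q[(Z>65)&(Z<82)&(abs(x)<115)&(abs(y)<150)],'plat')
cv2.imwrite('pics/w1.png',s["pixels"][...,::-1])
E
```

```text
tcp shk [ -3.4  16.  310.5] [[-0.0000e+00 -9.6000e-01 -2.7000e-01  7.2500e+01]
 [ 1.0000e+00 -0.0000e+00  0.0000e+00  1.3000e-01]
 [-0.0000e+00 -2.7000e-01  9.6000e-01 -1.8574e+02]
 [ 0.0000e+00  0.0000e+00  0.0000e+00  1.0000e+00]]
handle 693 [ 1.1 -8. ] [10.7 98.8] longdir deg 179.8 z [128.6 134.7 136.5] med [ 0.3 -7.2]
grip 1422 [-8.9 78.8] [ 12.6 108.8] longdir deg 179.9 z [188.2 192.6 194. ] med [-8.3 79.4]
knob 341 [-148.9   77.8] [ 24.1 257.9] longdir deg 136.6 z [ 10.3  12.1 129.3] med [-227.3  153. ]
plat 7027 [ 1.1 25.1] [222.1 200.4] longdir deg 89.7 z [72.5 73.9 75.4] med [ 47.9 -16. ]
```

View pics/w1.png

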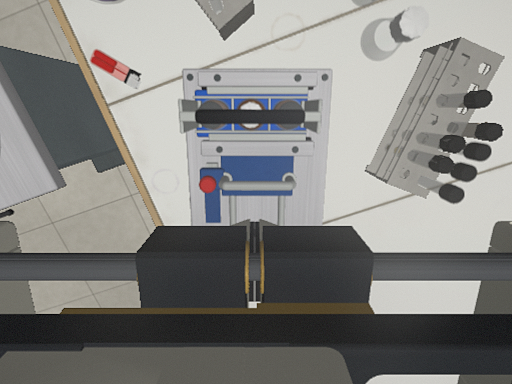

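The wrist view shows the handle bar at (255,185) between its posts, the knob at (208,184), the black grip at (250,116) and the shut fingers centred at column 255. Measurements agree with the given sizes: handle at shaker (1,-8) with its top at 136, grip at (-9,79) with its top at 193.

{"api": "carry_out", "payload": {
  "commands": [
    [[2,4.5,0],0,0],
    [[0,0,28],0,0],
    [[0,0,28],0,0],
    [[0,0,28],0,0],
    [[0,0,28],0,0],
    [[0,0,28],0,0],
    [[0,0,24],0,0],
    [[0,0,16],0,0],
    [[0,0,10],0,0],
    [[0,0,8],0,0],
    [[0,0,0],0,0],
    [[0,0,0],0,0]
  ]
}}

```text
time: 4.98
tcp_pos: [498.9, -206.8, 113.3]
tcp_rot: [2.559, 1.821, 0.001]
force: [-0.6, 0.1, 0.5]
finger_gap: 0.5
finger_force: 0.0
```

{"api": "carry_out", "payload": {
  "commands": [
    [[-2,0,0],0,0],
    [[-2,0,0],0,0],
    [[-2,0,0],0,0],
    [[-2,0,0],0,0],
    [[-1,0,0],0,0],
    [[-1,0,0],0,0],
    [[0,0,0],0,0],
    [[0,0,0],0,0]
  ]
}}

```text
time: 5.65
tcp_pos: [495.0, -216.8, 112.9]
tcp_rot: [-2.561, -1.82, -0.0]
force: [0.3, 0.2, -0.5]
finger_gap: 0.5
finger_force: 0.0
```

{"api": "carry_out", "payload": {
  "commands": [
    [[-1,0,0],0,0],
    [[-1,0,0],0,0],
    [[-1,0,0],0,0],
    [[-1,0,0],0,0],
    [[-1,0,0],0,0],
    [[-1,0,0],0,0],
    [[-1,0,0],0,0],
    [[-1,0,0],0,0],
    [[0,0,0],0,0],
    [[0,0,0],0,0]
  ]
}}

```text
time: 6.48
tcp_pos: [492.4, -224.4, 112.9]
tcp_rot: [-2.561, -1.82, 0.0]
force: [1.2, -0.6, 0.4]
finger_gap: 0.5
finger_force: 0.0
```

```bash
cat >> m.py <<'E'
def rep(n="scene"):
    s=snap(n); Q=shk(cloud(s)); m=red(s)&(abs(Q[...,0])<110)&(abs(Q[...,1])<150)
    o=r.get_obs(); print('tcp',shk(o["tcp_pos"]).round(1),'F shk y',(o["force"][:2]@Rz).round(1)[1]); rect(Q[m],'knob '+n); 
    v,u=np.nonzero(m); print('px',u.mean().round(2),v.mean().round(2)) if len(u) else 0
    return s
E
python3 -c "
from m import *
rep();rep('top')"
```

```text
tcp [  1.1   2.5 112.9] F shk y 0.4
knob scene 54 [-64.4 -10.6] [17.1 18.6] longdir deg 124.1 z [126.5 130.1 132.4] med [-63.6 -10.3]
px 306.67 276.69
tcp [  1.1   2.6 112.9] F shk y 0.3
knob top 0
```

{"api": "carry_out", "payload": {
  "commands": [
    [[-1,0,0],0,0],
    [[-1,0,0],0,0],
    [[-1,0,0],0,0],
    [[-1,0,0],0,0],
    [[-1,0,0],0,0],
    [[-1,0,0],0,0],
    [[0,0,0],0,0]
  ]
}}

```text
time: 7.17
tcp_pos: [490.3, -230.3, 112.9]
tcp_rot: [2.561, 1.82, -0.0]
force: [0.1, 0.1, -0.7]
finger_gap: 0.3
finger_force: 0.0
```

```bash
python3 -c "
from m import *
rep()"
```

```text
tcp [  1.1  -3.6 112.9] F shk y 0.1
knob scene 55 [-63.8 -10.4] [17.8 17.8] longdir deg 93.9 z [127.5 130.3 132.5] med [-63.6 -11.1]
px 306.69 276.62
```

```bash
python3 - <<'E'
from m import *
s,P,o=wrist(); w=s["pixels"][60:300,120:400]; s2=dict(np.load('scene.npz')); c=s2["pixels"][190:330,230:400]
cv2.imwrite('pics/c1.png',np.hstack([cv2.resize(w,(400,343)),cv2.resize(c,(400,343))])[...,::-1])
Q=shk(P); x,y,Z=Q[...,0],Q[...,1],Q[...,2]
rect(Q[(Z>110)&(Z<142)&(y<30)&(y>-60)&(x>-50)&(x<70)],'handle')
for lo in range(95,185,10):
    m=(Z>lo)&(Z<lo+10)&(y<40)&(y>-40)&(abs(x)<70); rect(Q[m],str(lo))
E
```

```text
handle 245 [0.  0.2] [96.7 15.5] longdir deg 0.8 z [110.6 116.1 140.6] med [-3.8 -3.6]
95 6110 [-0.  12.7] [ 54.6 140. ] longdir deg 180.0 z [ 97.1 100.8 102.9] med [-9.6 30.2]
105 206 [-3.5 12.7] [ 45.  113.6] longdir deg 178.6 z [105.3 110.  114.8] med [-37.5  -4. ]
115 245 [-10.1  -4. ] [  7.6 117.1] longdir deg 177.4 z [115.8 120.2 124.3] med [-46.1  -2.9]
125 370 [-66.1  -4.7] [20.4 11.1] longdir deg 42.8 z [126.2 129.9 131.3] med [-64.8  -2.4]
135 70 [1.3 6.8] [14.4  2.4] longdir deg 0.7 z [140.8 143.1 144.6] med [1.2 7.4]
145 201 [1.5 7. ] [25.3  2.5] longdir deg 0.9 z [145.4 148.6 153.6] med [1.8 7.5]
155 140 [1.5 6.8] [7.7 2.5] longdir deg 2.8 z [155.3 159.8 164.5] med [1.2 6.4]
165 117 [1.5 6.8] [2.5 7.2] longdir deg 179.8 z [165.4 169.5 174.6] med [1.7 6.3]
175 28 [ 3.6 -2.9] [ 4.  20.3] longdir deg 103.1 z [175.3 176.3 178.1] med [1.7 6.2]
```

View pics/c1.png

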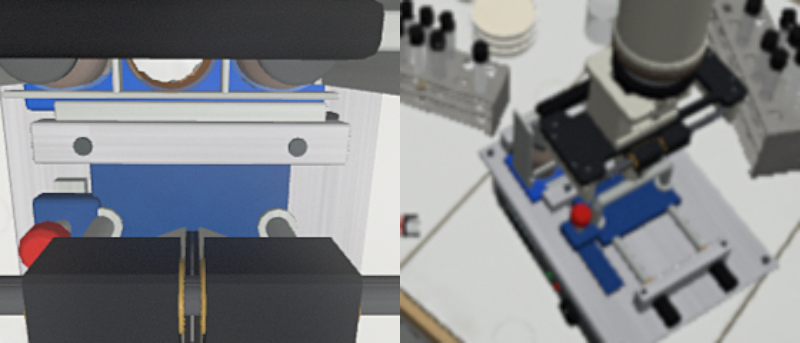

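The crops show the finger blocks hiding the middle of the bar, with both posts visible at (100,225) and (275,222). The finger tips can't be made out, so I'll profile the fingers in the tool frame.

```bash
python3 - <<'E'
from m import *
s=dict(np.load('wrist.npz')); P=cloud(s,s["tool_from_camera"])
for z0 in range(-110,30,10):
    m=(P[...,2]>z0)&(P[...,2]<=z0+10)&(abs(P[...,0])<45)&(abs(P[...,1])<75)
    if m.sum()>3: Q=P[m]; print(z0,m.sum(),'x',np.percentile(Q[:,0],[2,50,98]).round(1),'y',np.percentile(Q[:,1],[2,50,98]).round(1))
d=s["depth"]
for c in(180,225,245,255,265): print(c,[(rr,round(float(d[rr,c]))) for rr in range(200,300,8)])
E
```

```text
-110 6201 x [24.  31.3 36.9] y [-69.9   0.1  70.8]
-100 375 x [ 9.4 36.4 36.8] y [-28.6  -2.2  29.5]
-90 25 x [-2.3  0.6  2.9] y [-2.2 -2.2  2.8]
-80 232 x [-9.2 -4.3  1.1] y [-2.1  0.3  2.7]
-70 51 x [ 9.3  9.8 10.3] y [-1.7  0.6  2.4]
-60 122 x [ 9.3  9.9 11.6] y [-3.3  0.1  4. ]
-50 130 x [ 9.4 10.  11.7] y [-3.5  0.1  4.2]
-40 219 x [ 9.5 11.1 11.7] y [-10.5   0.6  11.2]
-30 33 x [ 9.5 10.9 11.6] y [-4.6  0.1  5.3]
-20 491 x [-9.3  0.8  5.6] y [-73.7 -66.7 -56.6]
-10 248 x [-2.8  0.3  5.7] y [-68.2 -43.4  46. ]
0 464 x [-4.5 33.8 40.6] y [-61.8 -38.7  52.5]
10 11348 x [-8.7 23.9 44.2] y [-71.1  -4.8  67.8]
20 1379 x [-10.6  10.   25.2] y [-65.9  -3.6  48. ]
180 [(200, 211), (208, 211), (216, 214), (224, 190), (232, 89), (240, 84), (248, 80), (256, 76), (264, 76), (272, 77), (280, 78), (288, 0), (296, 80)]
225 [(200, 214), (208, 217), (216, 218), (224, 219), (232, 89), (240, 83), (248, 79), (256, 76), (264, 77), (272, 78), (280, 78), (288, 79), (296, 79)]
245 [(200, 216), (208, 217), (216, 218), (224, 161), (232, 89), (240, 83), (248, 80), (256, 80), (264, 80), (272, 80), (280, 80), (288, 80), (296, 79)]
255 [(200, 216), (208, 217), (216, 218), (224, 165), (232, 155), (240, 147), (248, 137), (256, 86), (264, 83), (272, 84), (280, 88), (288, 128), (296, 129)]
265 [(200, 215), (208, 217), (216, 218), (224, 161), (232, 88), (240, 83), (248, 79), (256, 76), (264, 77), (272, 77), (280, 79), (288, 79), (296, 79)]
```

```bash
python3 - <<'E'
from m import *
o=r.get_obs()
for n in("scene","top"):
    s=dict(np.load(n+'.npz')); Q=shk(cloud(s)); p=s["pixels"]; print(n)
    for z0 in range(84,190,8):
        m=(Q[...,2]>z0)&(Q[...,2]<=z0+8)&(abs(Q[...,0])<38)&(Q[...,1]<25)&(Q[...,1]>-45)
        if m.sum()>1: q=Q[m]; print(z0,m.sum(),'x',np.percentile(q[:,0],[2,50,98]).round(1),'y',np.percentile(q[:,1],[2,50,98]).round(1),np.median(p[m],0))
E
```

```text
scene
84 98 x [-34.5  -0.6  33.7] y [-42.7 -23.5  19.9] [ 28.  58. 113.]
92 390 x [-36.4   0.2  36.9] y [-38.7 -17.4  21.7] [ 27.  57. 113.]
124 20 x [-35.6  -5.4  27.6] y [-15.7 -14.3 -10.4] [103.  108.  114.5]
132 111 x [-36.5  -6.5  37.3] y [-15.6 -11.8  -4.5] [144. 148. 147.]
140 9 x [-3.4  2.6  9.7] y [-13.6 -13.3 -12.3] [93. 96. 92.]
148 14 x [-14.8  -4.1  16.3] y [-14.9 -14.2  -6. ] [89.5 89.5 85. ]
156 15 x [-15.7 -13.2   6.4] y [-15.4 -13.3   6.2] [87. 87. 83.]
164 10 x [-16.7 -15.2  -8.7] y [-14.9 -13.1   5.6] [74.  74.5 69.5]
172 5 x [-17.7 -16.4 -11.9] y [-14.5  -5.6  -1.4] [73. 72. 68.]
top
84 6 x [-34.5 -22.6  20. ] y [14.3 19.9 20.6] [10.5 32.5 69.5]
92 31 x [-37.2 -21.1  32.1] y [13.2 20.5 23.9] [14. 36. 73.]
100 5 x [-10.9   5.4  33.6] y [23.9 24.6 24.8] [77. 82. 94.]
```

{"api": "carry_out", "payload": {
  "commands": [
    [[-1,0,0],0,0],
    [[-1,0,0],0,0],
    [[-1,0,0],0,0],
    [[-1,0,0],0,0],
    [[0,0,0],0,0]
  ]
}}

```text
time: 7.68
tcp_pos: [489.0, -234.1, 112.9]
tcp_rot: [2.561, 1.819, -0.0]
force: [0.3, 2.4, -0.6]
finger_gap: 0.7
finger_force: 0.0
```

```bash
python3 - <<'E'
from m import *
s=rep(); Q=shk(cloud(s))
for z0 in range(84,190,8):
        m=(Q[...,2]>z0)&(Q[...,2]<=z0+8)&(abs(Q[...,0])<38)&(Q[...,1]<25)&(Q[...,1]>-45)
        if m.sum()>1: q=Q[m]; print(z0,m.sum(),'x',np.percentile(q[:,0],[2,50,98]).round(1),'y',np.percentile(q[:,1],[2,50,98]).round(1))
E
```

```text
tcp [  1.1  -7.7 112.9] F shk y 0.3
knob scene 55 [-63.3 -10.3] [17.8 19.4] longdir deg 93.1 z [127.7 130.  133.3] med [-63.6 -10.6]
px 306.69 276.62
84 91 x [-36.8   2.4  35.2] y [-41.8 -31.7  17.2]
92 368 x [-36.3   0.3  36.9] y [-40.5 -17.1  16.8]
124 24 x [-37.4  -8.9  32.6] y [-15.1 -14.   -5.7]
132 79 x [-36.5 -14.5  35.7] y [-16.1 -12.   -4.3]
140 8 x [-2.8  4.  10.2] y [-18.3 -17.5 -15.6]
148 16 x [-14.7  -2.5  14.2] y [-18.8 -17.9  -2. ]
156 13 x [-15.9 -13.7  -6.7] y [-18.7 -17.5   1.9]
164 9 x [-16.2 -14.9  -8.3] y [-19.4 -16.6  -1.7]
172 4 x [-16.8 -15.3 -12.6] y [-18.9 -11.9  -2.5]
```

The scene depth shows the tips ending around z=139, above the bar (top 136), although the reported TCP is at 113: the fingers passed over the bar, so the real tips sit about 26 mm behind the reported TCP. I'll back off and go lower, checking the force.

{"api": "carry_out", "payload": {
  "commands": [
    [[6.5,0,0],0,0],
    [[6.5,0,0],0,0],
    [[6.5,0,0],0,0],
    [[6.5,0,0],0,0],
    [[0,0,3],0,0],
    [[0,0,3],0,0],
    [[0,0,3],0,0],
    [[0,0,3],0,0],
    [[0,0,2],0,0],
    [[0,0,0],0,0]
  ]
}}

```text
time: 8.57
tcp_pos: [497.0, -209.4, 98.2]
tcp_rot: [-2.561, -1.819, 0.001]
force: [0.0, 0.8, 0.1]
finger_gap: 0.2
finger_force: 0.0
```

{"api": "carry_out", "payload": {
  "commands": [
    [[0,0,2],0,0],
    [[0,0,2],0,0],
    [[0,0,2],0,0],
    [[0,0,2],0,0],
    [[0,0,2],0,0],
    [[0,0,0],0,0]
  ]
}}

```text
time: 9.07
tcp_pos: [497.3, -209.1, 88.4]
tcp_rot: [-2.56, -1.82, 0.001]
force: [-0.3, 0.5, 0.5]
finger_gap: 0.5
finger_force: 0.0
```

```bash
python3 - <<'E'
from m import *
s=rep(); print(r.get_obs()["force"].round(1)); Q=shk(cloud(s))
for z0 in range(84,190,8):
        m=(Q[...,2]>z0)&(Q[...,2]<=z0+8)&(abs(Q[...,0])<38)&(Q[...,1]<35)&(Q[...,1]>-18)
        if m.sum()>1: q=Q[m]; print(z0,m.sum(),'x',np.percentile(q[:,0],[2,50,98]).round(1),'y',np.percentile(q[:,1],[2,50,98]).round(1))
E
```

```text
tcp [ 0.9 18.5 88.6] F shk y 0.7
knob scene 53 [-64.  -10.2] [17.6 17.9] longdir deg 116.0 z [126.8 130.1 132.6] med [-64.2 -10.4]
px 306.6 276.72
[ 0.   0.7 -0.4]
84 43 x [-35.1  -4.7  34.8] y [-17.2  -1.7  21.7]
92 273 x [-36.4  -3.8  36.8] y [-17.2  -3.2  27.7]
100 36 x [-36.7 -22.6   7.6] y [12.9 27.7 32.4]
116 10 x [-4.7  3.   8.2] y [ 7.8  9.  10.7]
124 39 x [-33.6   3.6  34.9] y [-15.5 -13.5  14.2]
132 143 x [-36.2  -3.9  35.8] y [-15.3 -10.4   8.7]
140 9 x [-16.9 -15.9 -11.9] y [ 7.2  9.7 26.2]
148 3 x [-16.8 -15.9 -12.1] y [ 7.3  8.1 21.4]
180 11 x [-29.3 -26.5  21.4] y [-17.4 -11.8   8.6]
188 42 x [-34.5  -7.6  31.4] y [-17.7 -16.9   3.5]
```

The tips are now seen at z≈115 with no contact, in front of the bar and well below its axis. Now I'll pull.

{"api": "carry_out", "payload": {
  "commands": [
    [[-3,0,0],0,0],
    [[-3,0,0],0,0],
    [[-3,0,0],0,0],
    [[-1,0,0],0,0],
    [[-1,0,0],0,0],
    [[-1,0,0],0,0],
    [[-1,0,0],0,0],
    [[-1,0,0],0,0],
    [[0,0,0],0,0]
  ]
}}

```text
time: 9.87
tcp_pos: [494.0, -219.7, 89.0]
tcp_rot: [-2.557, -1.821, -0.004]
force: [1.3, 6.6, 2.2]
finger_gap: 0.3
finger_force: 3.4
```

{"api": "carry_out", "payload": {
  "commands": [
    [[-1,0,0],0,0],
    [[-1,0,0],0,0],
    [[-1,0,0],0,0],
    [[-1,0,0],0,0],
    [[0,0,0],0,0]
  ]
}}

```text
time: 10.28
tcp_pos: [493.1, -222.2, 89.0]
tcp_rot: [-2.556, -1.822, -0.005]
force: [1.8, 8.2, 2.4]
finger_gap: 0.3
finger_force: 4.5
```

```bash
python3 -c "
from m import *
rep()"
```

```text
tcp [ 1.1  4.6 89. ] F shk y 9.2
knob scene 51 [-74.1 -20.7] [43.7 19.4] longdir deg 35.0 z [127.4 129.7 132.3] med [-64.7 -14.8]
px 307.27 278.51
```

{"api": "carry_out", "payload": {
  "commands": [
    [[-2,0,0],0,0],
    [[-2,0,0],0,0],
    [[-2,0,0],0,0],
    [[-2,0,0],0,0],
    [[-2,0,0],0,0],
    [[-2,0,0],0,0],
    [[-2,0,0],0,0],
    [[0,0,0],0,0]
  ]
}}

```text
time: 11.0
tcp_pos: [488.6, -235.1, 89.0]
tcp_rot: [-2.555, -1.822, -0.005]
force: [1.7, 9.3, 3.7]
finger_gap: 0.6
finger_force: 4.9
```

{"api": "carry_out", "payload": {
  "commands": [
    [[-1.5,0,0],0,0],
    [[-1.5,0,0],0,0],
    [[0,0,0],0,0]
  ]
}}

```text
time: 11.25
tcp_pos: [487.6, -237.6, 89.0]
tcp_rot: [-2.555, -1.822, -0.005]
force: [2.2, 9.6, 3.7]
finger_gap: 0.1
finger_force: 5.2
```

{"api": "carry_out", "payload": {
  "commands": [
    [[-1.5,0,0],0,0],
    [[-1.5,0,0],0,0],
    [[0,0,0],0,0]
  ]
}}

```text
time: 11.5
tcp_pos: [486.7, -240.4, 89.0]
tcp_rot: [-2.554, -1.822, -0.005]
force: [1.9, 10.9, 4.7]
finger_gap: 0.1
finger_force: 5.2
```

```bash
python3 -c "
from m import *
rep()"
```

```text
tcp [  1.1 -14.7  89. ] F shk y 10.5
knob scene 46 [-73.8 -26.9] [17.5 42. ] longdir deg 149.5 z [126.4 130.1 132.6] med [-65.2 -33.9]
px 311.76 284.93
```

{"api": "carry_out", "payload": {
  "commands": [
    [[-1.5,0,0],0,0],
    [[-1.5,0,0],0,0],
    [[0,0,0],0,0]
  ]
}}

```text
time: 11.8
tcp_pos: [485.7, -243.1, 89.0]
tcp_rot: [-2.554, -1.822, -0.006]
force: [2.4, 10.8, 4.4]
finger_gap: 0.6
finger_force: 5.4
```

{"api": "carry_out", "payload": {
  "commands": [
    [[-1.5,0,0],0,0],
    [[-1.5,0,0],0,0],
    [[0,0,0],0,0]
  ]
}}

```text
time: 12.05
tcp_pos: [484.7, -245.8, 89.0]
tcp_rot: [-2.554, -1.822, -0.006]
force: [2.3, 10.7, 3.9]
finger_gap: 0.4
finger_force: 5.5
```

{"api": "carry_out", "payload": {
  "commands": [
    [[-1.5,0,0],0,0],
    [[-1.5,0,0],0,0],
    [[0,0,0],0,0]
  ]
}}

```text
time: 12.3
tcp_pos: [483.8, -248.5, 89.0]
tcp_rot: [-2.554, -1.822, -0.006]
force: [2.2, 11.4, 5.1]
finger_gap: 0.7
finger_force: 5.7
```

{"api": "carry_out", "payload": {
  "commands": [
    [[-1.5,0,0],0,0],
    [[-1.5,0,0],0,0],
    [[0,0,0],0,0]
  ]
}}

```text
time: 12.55
tcp_pos: [482.6, -251.8, 89.0]
tcp_rot: [-2.554, -1.822, -0.005]
force: [1.5, 9.7, 4.2]
finger_gap: 0.4
finger_force: 4.9
```

```bash
python3 -c "
from m import *
rep()"
```

```text
tcp [  1.  -26.8  89. ] F shk y 10.2
knob scene 52 [-74.6 -35.5] [15.9 47.1] longdir deg 135.0 z [125.9 128.9 131.1] med [-65.1 -46.3]
px 314.69 289.15
```

{"api": "carry_out", "payload": {
  "commands": [
    [[-1,0,0],0,0],
    [[-1,0,0],0,0],
    [[0,0,0],0,0]
  ]
}}

```text
time: 12.85
tcp_pos: [481.8, -254.2, 89.0]
tcp_rot: [-2.555, -1.822, -0.005]
force: [1.1, 9.5, 4.7]
finger_gap: 0.1
finger_force: 4.7
```

```bash
python3 - <<'E'
from m import *
s=rep(); Q=shk(cloud(s)); m=red(s)&(Q[...,0]>-80)&(Q[...,0]<-50)&(Q[...,1]<0); rect(Q[m],'k')
s,P,o=wrist(); Q=shk(P); m=red(s)&(Q[...,0]>-80)&(Q[...,0]<-50)&(Q[...,1]<0)&(Q[...,1]>-80); rect(Q[m],'kw')
E
```

```text
tcp [  1.  -29.2  89. ] F shk y 8.7
knob scene 52 [-77.5 -38.7] [17.3 48.3] longdir deg 143.7 z [120.7 124.3 127.4] med [-64.8 -47.5]
px 315.04 290.75
k 51 [-64.5 -48. ] [17.4 16.1] longdir deg 56.0 z [120.8 124.3 127.4] med [-64.7 -47.8]
kw 10 [-66.8 -35.7] [3.1 0.6] longdir deg 15.2 z [121.4 121.8 123. ] med [-66.2 -35.6]
```

The knob has dropped 6 mm (130 to 124.3), so the plunger has caught. I'll ease off and check that it holds.

{"api": "carry_out", "payload": {
  "commands": [
    [[2,0,0],0,0],
    [[2,0,0],0,0],
    [[2,0,0],0,0],
    [[2,0,0],0,0],
    [[2,0,0],0,0],
    [[2,0,0],0,0],
    [[2,0,0],0,0],
    [[2,0,0],0,0],
    [[0,0,0],0,0],
    [[0,0,0],0,0]
  ]
}}

```text
time: 13.78
tcp_pos: [485.9, -243.1, 88.9]
tcp_rot: [2.56, 1.82, -0.0]
force: [0.3, -0.7, -0.2]
finger_gap: 0.4
finger_force: 0.0
```

```bash
python3 - <<'E'
from m import *
s=rep(); Q=shk(cloud(s)); m=red(s)&(Q[...,0]>-80)&(Q[...,0]<-50)&(Q[...,1]<0); rect(Q[m],'k')
E
```

```text
tcp [  1.2 -17.6  88.9] F shk y -0.5
knob scene 57 [-74.1 -35.8] [17.7 47.8] longdir deg 133.6 z [120.6 124.2 127.1] med [-64.8 -46.9]
px 314.96 290.44
k 56 [-63.7 -46.9] [16.2 16.7] longdir deg 110.5 z [120.7 124.3 127.1] med [-64.6 -47. ]
```

The latch holds: the knob stays at y=-47, z=124 with the hand off. Next I'll rise and check the last joint for the roll.

{"api": "carry_out", "payload": {
  "commands": [
    [[0,0,-15],0,0],
    [[0,0,-30],0,0],
    [[0,0,-35],0,0],
    [[0,0,-35],0,0],
    [[0,0,-35],0,30],
    [[0,0,-35],0,60],
    [[0,0,-15],0,70],
    [[0,0,0],0,70]
  ]
}}

```text
time: 14.5
tcp_pos: [488.2, -244.7, 293.8]
tcp_rot: [2.555, 1.815, 0.008]
force: [0.5, 0.6, -0.1]
finger_gap: 22.5
finger_force: 0.0
```

```bash
python3 - <<'E'
from m import *
o=r.get_obs(); print(o["q"].round(2),shk(o["tcp_pos"]).round(1))
E
```

```text
[ 0.14  0.2   0.32  1.72 -0.07  1.22  0.14] [  3.9 -18.1 293.8]
```

{"api": "carry_out", "payload": {
  "commands": [
    [[24.2,-3.2,0],0,70],
    [[24.2,-3.2,0],0,70],
    [[24.2,-3.2,0],0,70],
    [[24.2,-3.2,0],0,70],
    [[0,0,0],-0.12,70],
    [[0,0,0],-0.12,70],
    [[0,0,0],-0.12,70],
    [[0,0,0],-0.12,70],
    [[0,0,0],-0.12,70],
    [[0,0,0],-0.12,70],
    [[0,0,0],-0.12,70],
    [[0,0,0],-0.12,70],
    [[0,0,0],-0.12,70],
    [[0,0,0],-0.12,70],
    [[0,0,0],-0.12,70],
    [[0,0,0],-0.12,70],
    [[0,0,0],-0.12,70],
    [[0,0,0],-0.01,70],
    [[0,0,0],0,70]
  ]
}}

```text
time: 16.08
tcp_pos: [505.0, -147.6, 288.0]
tcp_rot: [-0.529, -3.095, -0.0]
force: [0.0, -0.4, 1.0]
finger_gap: 70.1
finger_force: 0.0
```

```bash
python3 - <<'E'
from m import *
s,P,o=wrist(); Q=shk(P); px=s["pixels"].astype(int); Z=Q[...,2]
print(o["q"].round(2),shk(o["tcp_pos"]).round(1),'head y',np.degrees(np.arctan2(*R.from_rotvec(o["tcp_rot"]).as_matrix()[:2,1][::-1])).round(1))
rect(Q[(Z>165)&(Z<200)&(px.max(-1)<70)],'grip')
s=snap("scene"); Q=shk(cloud(s)); px=s["pixels"].astype(int); Z=Q[...,2]; rect(Q[(abs(Q[...,0])<90)&(Q[...,1]>60)&(Q[...,1]<100)&(Z>165)&(Z<200)&(px.max(-1)<70)],'grip')
E
```

```text
[ 0.14  0.17  0.11  1.76 -0.02  1.21  1.48] [-12.3  79.1 288. ] head y 70.6
grip 1446 [-8.3 78.7] [ 13.9 107.4] longdir deg 179.5 z [190.2 192.6 193.9] med [-12.9  78.6]
grip 309 [-8.3 75.5] [ 15.8 144.1] longdir deg 177.9 z [176.9 190.6 194.6] med [-9.2 72.5]
```

{"api": "carry_out", "payload": {
  "commands": [
    [[-4,0,20],0,70],
    [[0,0,25],0,70],
    [[0,0,25],0,70],
    [[0,0,25],0,70],
    [[0,0,20],0,70],
    [[0,0,15],0,70],
    [[0,0,10],0,70],
    [[0,0,8],0,70],
    [[0,0,4],0,70],
    [[0,0,0],0,70],
    [[0,0,0],0,70]
  ]
}}

```text
time: 17.1
tcp_pos: [509.8, -149.0, 137.5]
tcp_rot: [0.525, 3.096, -0.0]
force: [0.6, 0.6, 0.1]
finger_gap: 70.1
finger_force: 0.0
```

```bash
python3 - <<'E'
from m import *
s,P,o=wrist(); print(shk(o["tcp_pos"]).round(1),o["force"].round(1)); s2=snap("scene")
w=s["pixels"][60:384]; c=s2["pixels"][170:330,230:400]
cv2.imwrite('pics/c2.png',np.hstack([cv2.resize(w,(400,300)),cv2.resize(c,(400,300))])[...,::-1])
Q=shk(cloud(s2))
for z0 in range(140,215,6):
        m=(Q[...,2]>z0)&(Q[...,2]<=z0+6)&(abs(Q[...,0]+8)<14)&(Q[...,1]<140)&(Q[...,1]>20)
        if m.sum()>1: q=Q[m]; print(z0,m.sum(),'y',np.percentile(q[:,1],[2,50,98]).round(1))
E
```

```text
[ -7.3  79.3 137.5] [0.6 0.6 0.1]
140 67 y [64.8 76.8 88.1]
164 6 y [114.9 116.  118.1]
170 17 y [ 34.9 114.2 122.3]
176 23 y [ 30.6 113.7 128.7]
182 18 y [ 31.6 114.6 129.2]
188 29 y [ 33.7  82.2 127.4]
194 20 y [ 30.7 114.4 130.2]
200 6 y [ 37.5 116.5 131. ]
206 6 y [113.6 114.9 117.3]
212 5 y [116.8 117.3 118.5]
```

View pics/c2.png

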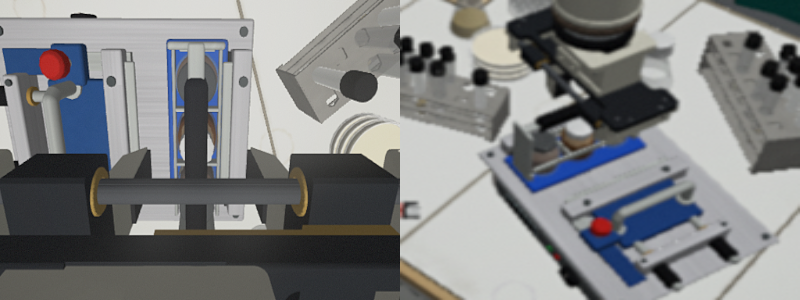

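The wrist view shows the fingers straddling the black grip evenly (fingers at columns 125 and 270, grip at 197), and the scene view shows the jaw open. Closing now.

{"api": "carry_out", "payload": {
  "commands": [
    [[0,0,0],0,40],
    [[0,0,0],0,30],
    [[0,0,0],0,20],
    [[0,0,0],0,10],
    [[0,0,0],0,5],
    [[0,0,0],0,5],
    [[0,0,0],0,5],
    [[0,0,0],0,5],
    [[0,0,0],0,5],
    [[0,0,0],0,5],
    [[0,0,0],0,5],
    [[0,0,0],0,5]
  ],
  "newtons": 38
}}

```text
time: 18.2
tcp_pos: [509.1, -149.7, 136.8]
tcp_rot: [-0.526, -3.097, 0.001]
force: [-0.4, -3.2, -0.2]
finger_gap: 13.7
finger_force: 38.0
```

{"api": "carry_out", "payload": {
  "commands": [
    [[0,0,-1],0,5],
    [[0,0,-1],0,5],
    [[0,-1.5,0],0,5],
    [[0,-1.5,0],0,5],
    [[0,-2,0],0,5],
    [[0,-2,0],0,5],
    [[0,-2,0],0,5],
    [[0,-2,0],0,5],
    [[0,-2,0],0,5],
    [[0,-2,0],0,5],
    [[0,-2,0],0,5],
    [[0,0,0],0,5],
    [[0,0,0],0,5]
  ]
}}

```text
time: 19.28
tcp_pos: [503.7, -165.1, 138.9]
tcp_rot: [0.525, 3.097, 0.0]
force: [0.0, -0.4, -5.4]
finger_gap: 14.1
finger_force: 38.0
```

```bash
python3 - <<'E'
from m import *
s,P,o=wrist(); Q=shk(P); print(shk(o["tcp_pos"]).round(1),o["force"].round(1),o["finger_gap"],o["finger_force"])
px=s["pixels"].astype(int); hsv=cv2.cvtColor(s["pixels"],cv2.COLOR_RGB2HSV); b=(hsv[...,0]>100)&(hsv[...,0]<125)&(hsv[...,1]>120)&(hsv[...,2]>60)
rect(Q[b&(Q[...,1]>25)&(Q[...,2]>78)&(Q[...,2]<95)],'foot'); s2=rep()
Q2=shk(cloud(s2));h=cv2.cvtColor(s2["pixels"],cv2.COLOR_RGB2HSV); b=(h[...,0]>100)&(h[...,0]<125)&(h[...,1]>120)&(h[...,2]>60); rect(Q2[b&(Q2[...,1]>18)&(Q2[...,2]>76)&(Q2[...,2]<95)],'foot')
E
```

```text
[ -7.8  62.1 138.9] [ 0.  -0.4 -5.4] 14.0606152677208 37.99529850482941
foot 1918 [-32.1  62.1] [ 60.8 100. ] longdir deg 179.9 z [84.4 86.1 87.3] med [-40.6  50.3]
tcp [ -7.8  62.4 138.9] F shk y -1.0
knob scene 52 [-63.9 -46.4] [18.4 17.7] longdir deg 28.7 z [120.9 124.8 126.8] med [-63.8 -46.4]
px 315.27 289.81
foot 415 [-8.5 59. ] [ 58.9 148.3] longdir deg 178.5 z [83.2 86.5 90.6] med [-19.7  40. ]
```

{"api": "carry_out", "payload": {
  "commands": [
    [[0,0,-4],0,5],
    [[0,0,-6],0,5],
    [[0,0,-8],0,5],
    [[0,0,-10],0,5],
    [[0,0,-12],0,5],
    [[0,0,-14],0,5],
    [[0,0,-14],0,5],
    [[0,0,-14],0,5],
    [[0,0,-14],0,5],
    [[0,0,-14],0,5],
    [[0,0,-12],0,5],
    [[0,0,-8],0,5],
    [[0,0,0],0,5],
    [[0,0,0],0,5],
    [[0,0,0],0,5]
  ]
}}

```text
time: 20.63
tcp_pos: [503.2, -164.7, 268.3]
tcp_rot: [-0.525, -3.096, -0.0]
force: [-0.4, 0.7, -5.9]
finger_gap: 13.6
finger_force: 38.0
```

```bash
python3 - <<'E'
from m import *
s2=rep();Q2=shk(cloud(s2));h=cv2.cvtColor(s2["pixels"],cv2.COLOR_RGB2HSV); b=(h[...,0]>100)&(h[...,0]<125)&(h[...,1]>120)&(h[...,2]>60)
q=Q2[b&(Q2[...,2]>150)&(Q2[...,2]<260)]; rect(q,'foot'); A=np.c_[q[:,:2],np.ones(len(q))]; print(np.linalg.lstsq(A,q[:,2],rcond=None)[0].round(3))
cv2.imwrite('pics/c3.png',cv2.resize(s2["pixels"],(800,600))[...,::-1])
E
```

```text
tcp [ -8.6  62.3 268. ] F shk y 0.3
knob scene 54 [-63.8 -46.6] [18.1 18.3] longdir deg 124.0 z [122.2 124.6 127. ] med [-63.6 -46.3]
px 315.37 289.8
foot 525 [-9.  60.4] [147.7  61.5] longdir deg 0.0 z [212.5 215.9 220.6] med [-19.6  40.4]
[2.00000e-03 2.00000e-02 2.15322e+02]
```

View pics/c3.png

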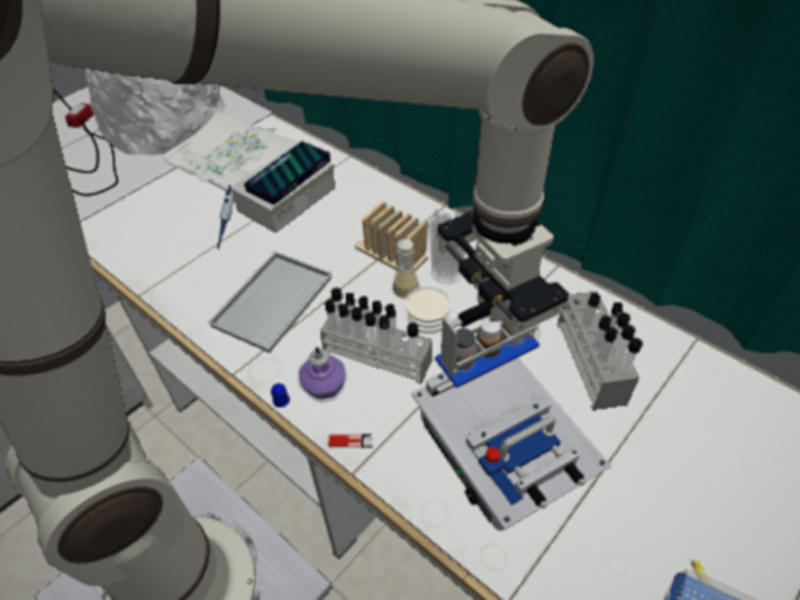

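The scene view shows the caddy hanging level above the clamp (foot at (490,360)) and the jaw still open, with the knob at (494,454). The tray at (272,300) is clear.

{"api": "carry_out", "payload": {
  "commands": [
    [[5,12,0],0,5],
    [[8,18,0],0,5],
    [[11,25,0],0,5],
    [[11,25,0],0,5],
    [[11,25,0],0,5],
    [[11,25,0],0,5],
    [[11,25,0],0,5],
    [[11,25,0],0,5],
    [[11,25,0],0,5],
    [[11,25,0],0,5],
    [[11,25,0],0,5],
    [[11,25,0],0,5],
    [[11,25,0],0,5],
    [[11,25,0],0,5],
    [[11,25,0],0,5],
    [[11,25,0],0,5],
    [[11,25,0],0,5],
    [[11,25,0],0,5],
    [[6,14,0],0,5],
    [[3.5,7,0],0,5]
  ]
}}

```text
time: 22.35
tcp_pos: [463.3, 329.3, 267.8]
tcp_rot: [-0.519, -3.096, -0.001]
force: [0.7, 0.2, -6.1]
finger_gap: 13.8
finger_force: 38.0
```

{"api": "carry_out", "payload": {
  "commands": [
    [[0,0,0],-0.07,5],
    [[0,0,0],-0.07,5],
    [[0,0,0],-0.07,5],
    [[0,0,0],-0.07,5],
    [[0,0,0],-0.07,5],
    [[0,0,0],-0.07,5],
    [[0,0,0],-0.07,5],
    [[0,0,0],-0.07,5],
    [[0,0,0],0,5],
    [[0,0,0],0,5]
  ]
}}

```text
time: 23.18
tcp_pos: [465.1, 325.0, 268.3]
tcp_rot: [0.346, -3.121, 0.002]
force: [0.7, 0.1, -5.9]
finger_gap: 13.7
finger_force: 38.0
```

```bash
python3 - <<'E'
from m import *
o=r.get_obs(); print(o["tcp_pos"].round(1),o["force"].round(1),o["finger_gap"].round(1))
for n in("scene","top"):
    s2=snap(n);Q2=cloud(s2);h=cv2.cvtColor(s2["pixels"],cv2.COLOR_RGB2HSV); b=(h[...,0]>100)&(h[...,0]<125)&(h[...,1]>120)&(h[...,2]>40)
    q=Q2[b&(Q2[...,2]>150)&(Q2[...,2]<260)&(Q2[...,1]>200)]; rect(q,'foot '+n)
    if len(q)>9: A=np.c_[q[:,:2]-q[:,:2].mean(0),np.ones(len(q))]; print(np.linalg.lstsq(A,q[:,2],rcond=None)[0].round(3))
    X,Y,Z=Q2[...,0],Q2[...,1],Q2[...,2]
    rect(Q2[(X>320)&(X<600)&(Y>220)&(Y<440)&(Z>12)&(Z<25)&(X>340)],'tray')
E
```

```text
Traceback (most recent call last):
AttributeError: 'float' object has no attribute 'round'
```

{"api": "carry_out", "payload": {
  "commands": [
    [[0,0,10],0,5],
    [[0,0,18],0,5],
    [[0,0,20],0,5],
    [[0,0,20],0,5],
    [[0,0,20],0,5],
    [[0,0,20],0,5],
    [[0,0,18],0,5],
    [[0,0,14],0,5],
    [[0,0,10],0,5],
    [[0,0,6],0,5],
    [[0,0,4],0,5],
    [[0,0,0],0,5],
    [[0,0,0],0,5]
  ]
}}

```text
time: 24.27
tcp_pos: [465.3, 326.6, 109.4]
tcp_rot: [-0.351, 3.121, 0.001]
force: [0.5, 0.7, -4.9]
finger_gap: 13.6
finger_force: 38.0
```

```bash
python3 - <<'E'
from m import *
o=r.get_obs(); print(o["tcp_pos"].round(1),o["force"].round(1))
for n in("scene","top"):
    s2=snap(n);Q2=cloud(s2);h=cv2.cvtColor(s2["pixels"],cv2.COLOR_RGB2HSV); b=(h[...,0]>100)&(h[...,0]<125)&(h[...,1]>120)&(h[...,2]>40)
    X,Y,Z=Q2[...,0],Q2[...,1],Q2[...,2]
    q=Q2[b&(Z>25)&(Z<80)&(Y>200)&(Y<450)&(X>330)&(X<600)]; rect(q,'foot '+n)
    if len(q)>9: A=np.c_[q[:,:2]-q[:,:2].mean(0),np.ones(len(q))]; print(np.linalg.lstsq(A,q[:,2],rcond=None)[0].round(3))
    rect(Q2[(X>340)&(X<600)&(Y>220)&(Y<440)&(Z>12)&(Z<25)],'tray')
E
```

```text
[465.3 326.6 109.4] [ 0.5  0.7 -4.9]
foot scene 289 [465.5 323.2] [150.   62.3] longdir deg 10.6 z [53.6 57.  62.1] med [457.5 305.4]
[ 5.0000e-03 -3.0000e-03  5.7306e+01]
tray 270 [464.7 325.2] [230.2 150.2] longdir deg 12.5 z [12.8 17.1 20.8] med [415.4 291.8]
foot top 115 [468.8 305.9] [148.6  30.1] longdir deg 7.4 z [53.1 56.9 62.4] med [438.1 296.8]
[-2.3000e-02  1.0600e-01  5.7274e+01]
tray 206 [462.9 325.7] [228.5 146.6] longdir deg 13.2 z [13.  17.6 21.9] med [520.9 273. ]
```

{"api": "carry_out", "payload": {
  "commands": [
    [[0,0,5],0,5],
    [[0,0,6],0,5],
    [[0,0,6],0,5],
    [[0,0,6],0,5],
    [[0,0,5],0,5],
    [[0,0,4],0,5],
    [[0,0,2],0,5],
    [[0,0,1],0,5],
    [[0,0,1],0,5],
    [[0,0,1],0,5],
    [[0,0,1],0,5],
    [[0,0,1],0,5],
    [[0,0,1],0,5],
    [[0,0,0],0,5],
    [[0,0,0],0,5]
  ]
}}

```text
time: 25.62
tcp_pos: [464.9, 326.3, 68.9]
tcp_rot: [0.352, -3.122, -0.0]
force: [-0.7, 0.2, -6.1]
finger_gap: 13.9
finger_force: 38.0
```

{"api": "carry_out", "payload": {
  "commands": [
    [[0,0,1],0,5],
    [[0,0,1],0,5],
    [[0,0,1],0,5],
    [[0,0,0],0,5],
    [[0,0,0],0,5]
  ]
}}

```text
time: 26.03
tcp_pos: [464.9, 326.2, 65.8]
tcp_rot: [0.351, -3.122, 0.0]
force: [0.4, 0.1, -5.4]
finger_gap: 13.8
finger_force: 38.0
```

{"api": "carry_out", "payload": {
  "commands": [
    [[0,0,1],0,5],
    [[0,0,1],0,5],
    [[0,0,0],0,5],
    [[0,0,0],0,5]
  ]
}}

```text
time: 26.37
tcp_pos: [465.0, 326.2, 65.6]
tcp_rot: [-0.351, 3.122, -0.001]
force: [-4.8, -3.3, 10.0]
finger_gap: 14.1
finger_force: 38.0
```

{"api": "carry_out", "payload": {
  "commands": [
    [[0,0,1],0,5],
    [[0,0,0],0,5],
    [[0,0,0],0,5]
  ]
}}

```text
time: 26.62
tcp_pos: [465.1, 326.0, 65.6]
tcp_rot: [-0.351, 3.121, -0.002]
force: [-6.3, -5.4, 16.6]
finger_gap: 13.7
finger_force: 38.0
```

{"api": "carry_out", "payload": {
  "commands": [
    [[0,0,-1],0,5],
    [[0,0,-1],0,5],
    [[0,0,0],0,5],
    [[0,0,0],0,14],
    [[0,0,0],0,20],
    [[0,0,0],0,30],
    [[0,0,0],0,45],
    [[0,0,0],0,60],
    [[0,0,0],0,70],
    [[0,0,0],0,70],
    [[0,0,0],0,70],
    [[0,0,0],0,70]
  ]
}}

```text
time: 27.62
tcp_pos: [464.9, 326.3, 64.9]
tcp_rot: [0.352, -3.122, -0.0]
force: [0.4, -0.1, -0.0]
finger_gap: 62.1
finger_force: 0.0
```

{"api": "carry_out", "payload": {
  "commands": [
    [[0,0,-5],0,70],
    [[0,0,-10],0,70],
    [[0,0,-20],0,70],
    [[0,0,-25],0,70],
    [[0,0,-30],0,70],
    [[0,0,-30],0,70],
    [[0,0,-20],0,70],
    [[0,0,0],0,70],
    [[0,0,0],0,70],
    [[0,0,0],0,70]
  ]
}}

```text
time: 28.45
tcp_pos: [464.6, 326.0, 204.9]
tcp_rot: [0.351, -3.122, 0.0]
force: [-0.4, -0.1, -0.2]
finger_gap: 70.1
finger_force: 0.0
```

```bash
python3 - <<'E'
from m import *
o=r.get_obs(); print(o["tcp_pos"].round(1),o["force"].round(1),np.abs(o["dq"]).max())
s2=rep();Q2=cloud(s2);h=cv2.cvtColor(s2["pixels"],cv2.COLOR_RGB2HSV); b=(h[...,0]>100)&(h[...,0]<125)&(h[...,1]>120)&(h[...,2]>40)
X,Y,Z=Q2[...,0],Q2[...,1],Q2[...,2]
q=Q2[b&(Z>3)&(Z<40)&(Y>200)&(Y<450)&(X>330)&(X<600)]; rect(q,'foot')
A=np.c_[q[:,:2]-q[:,:2].mean(0),np.ones(len(q))]; print(np.linalg.lstsq(A,q[:,2],rcond=None)[0].round(3))
cv2.imwrite('pics/c4.png',cv2.resize(s2["pixels"],(800,600))[...,::-1])
E
```

```text
[464.6 326.  204.9] [-0.4 -0.1 -0.2] 0.023953356879618262
tcp [-207.2  512.3  204.1] F shk y 0.5
knob scene 56 [-73.7 -35.4] [18.5 47.8] longdir deg 134.0 z [121.1 124.5 127. ] med [-64.2 -47. ]
px 315.0 290.27
foot 275 [465.7 321.2] [149.   60.1] longdir deg 10.6 z [ 9.4 13.1 19.6] med [455.3 304.5]
[ 1.0000e-03 -2.0000e-02  1.3546e+01]
```

View pics/c4.png

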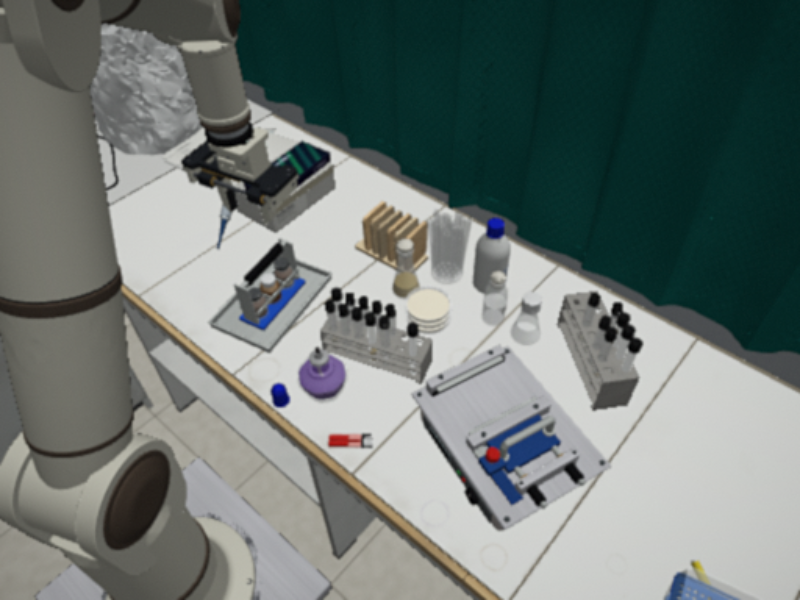

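The caddy stands flat in the tray (270,295), clear of the gripper. The jaw is still latched (knob at (494,454)), and the lamp (322,372), dishes and flask are where they were.

```bash
python3 -c "
from cell import r
print(r.job_done())"
```

```text
the job is handed in; nothing more can be done
None
```

I latched the jaw open and set the caddy flat and centred on the tray's floor, with the lamp, dish stack and flask not visibly moved; the job is handed in, but it returned no verdict.

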